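Prise open the wax box with the palette knife

TASK

The wooden wax-stick box has no handle and its lid is tacky: take the palette knife from its plywood board, slip its blade through the notch in the box's front wall and prise the lid up, then swing it on with the blade, past upright, until it is fully open against its stop. Lay the knife flat on its board again and let go. Only the knife may touch the box or its lid, and leave the other things on the table as they are.

Things in the scene. Friction and masses are not known exactly. Their poses are not given: they have to be found in the camera images.
- waxbox: Wooden box fixed to the table: 160 deep (own x) x 180 wide (own y) x 70 high, walls 10 thick, lid of 10 on top of it. Origin: centre of its underside; own x points from the front (with the notch) to the hinge side at the back, z up. Inside lie wax sticks up to 30 above the table.
- notch (a point): Centre of the notch, in the outer front face of the box, 62 above the table. The notch is cut in the top of the front wall, in its middle: 90 wide, its floor 54 above the table; the closed lid's underside is at 70, so the gap is 16 high.
- lid (a joint): Angle of the lid: 0 closed, starts at 0 to 0.05, positive as its front edge rises, 1.57 upright, stop at 1.8. A stiff hinge: the lid stays where it is left. Turning it takes 2 to 5 N at the front edge.
- lid_hinge (a point): Point on the hinge axis (which runs along the box's y), middle of the box, at the rear outer edge, 70 above the table, in the plane of the lid's underside. Turns with the lid.
- lid_edge (a point): Middle of the lid's front edge, on the underside, 160 from the hinge axis. When closed it is flush with the box's front face.
- board: Plywood board fixed to the table, 260 (own x) x 130 (own y) x 12 thick. Origin: centre of its underside, z up.
- knife: Loose palette knife, 205 long overall, 110 g, lying flat on the board. Dark wooden handle 110 long x 24 wide x 24 high; stiff steel blade 32 wide, 3 thick, flush with the handle's underside, reaching from 50 to 150 along own x, with a round end. Origin: middle of the handle's underside; own x points along the blade to its tip, z up.
- knife_tip (a point): End of the blade, 150 along the knife's x from its origin, mid thickness (1.5 above the underside plane).
- panel: small painting on a square wooden panel, 100 x 100 x 17, lying flat, low, nearest the robot. Leave it alone.
- waxblock: pale wax block 70 x 50 x 30. Leave it alone.
- tin: open steel tin, 72 across, 85 high. Leave it alone.
- brush: paint brush lying on the table at the left. Leave it alone.
- hammer: small hammer lying on the table at the right. Leave it alone.
- jar: jar, 70 across, 90 high, at the right. Leave it alone.
- medium: bottle, 64 across, 170 high, at the left. Leave it alone.
Things that resemble listed ones, but are neither listed nor needed, are in the scene too. Leave any pink look-alike of the waxbox alone.

How it is judged:
By the outcome, as a careful person would: the job done as asked, in the order asked, and still so for the second after the job is handed in, with the robot touching nothing.
It also fails if it takes over 64 s, if anything falls off the work surface, if the arm or the gripper's body presses on something with over 40 N, if the wrist force passes 120 N, or if a joint passes its speed limit or range.

ROBOT

A 6-joint arm with a two-finger parallel gripper is mounted at the origin on the work surface. World frame = base frame: x ahead of the robot, y to its left, z up, the work surface at z = 0. Lengths are in m, angles in rad, forces in N, time in s.
With the tool pointing down it reaches from about 0.25 to 0.725 m from the base axis. Payload 4 kg.
Tool frame: the origin (TCP) lies at the very end of the fingers, on their centre line; the grasp point (between the pads) lies 19 mm behind it; z points along the fingers, y is the line along which they close (so a half turn about z gives the same grasp; the last joint's range is limited). The gripper opens to 85 mm and grips with 20 to 120 N. Pads are 22 mm wide; open, the fingers measure 114 mm over their backs; the gripper's body (76 mm by 85 mm) begins 54 mm behind the grasp point. The pads swing forward as they close: fully open they stand 13 mm farther back than shut.
Start: joints at [1.136, 0.241, 0.005, 1.335, 0, 1.571], TCP at [0.211, 0.453, 0.231] pointing down, gripper open.
Joint ranges: [-2.72, 2.72], [-1.05, 1.87], [-1.09, 1.28], [-1.99, 2.15], [-1.42, 1.44], [-3.14, 3.14]. Speed limits (rad/s): [2.79, 2.79, 3.14, 3.14, 3.14, 3.14].

INTERFACE

Orientations are given as a unit quaternion [x, y, z, w].
In Python, from workcell import * gives the robot as it stands. The module is installed in compiled form; this text tells all that it offers.
- The arm moves only by the tool send_rows, never from a script. Its argument "steps" is text: rows parted by semicolons, each of 7 numbers parted by spaces: the opening, from -1 (shut) to 1 (fully open), then the shift along the world's x, y, z in m, then the turn, a rotation vector about the world's x, y, z in rad. A call has exactly 5 rows; each row shifts and turns the commanded pose from where the row before left it; what a row does not reach is not made up. A row lasts 1/12 s, in which the tool goes at most 41.7 mm and 7.16 degrees, less where a joint would pass 70% of its speed; a pose out of reach is approached as far as the arm can. A call is refused whole if a number of a shift passes 0.0417 or a number of a turn 0.125, either way. A call with a gripper value outside its range is refused whole. The fingers move at their own pace and stop on an object; the grip force is fixed at half the most. Time passes only in rows, so rows that do not move let the fingers close, or fill a call up. It gives the time, the measured TCP pose, the force, the opening and the grip force at its end, in the units of the state.
- get_obs(): the state, without advancing time (a new reading comes with each control period).
- camera(name): name is "scene" or "top" or "wrist"; returns a dict with "frame" (480x640x3 uint8, red, green, blue), "range_z" (480x640 float32, m along the optical axis (not along the pixel's ray), 0 where there is no reading), "camera_matrix" (3x3 intrinsics, pixels), "extrinsics" (4x4, takes a point from world to camera coordinates); the wrist camera has in their place "T_tool_cam" (4x4, takes a point from camera to tool coordinates, whose origin is the TCP and whose axes are the flange's). Camera axes: x right, y down, z forward; pixel columns grow to the right and rows downward; lengths in m; the calibration is good to about 2 mm. A picture is of the moment at which its call begins: read the wrist's pose just before it.
- job_done(): hands the job in; it is judged then, once.
The state is a dict: "clock": time; "joint_pos": joint angles; "joint_vel": joint speeds; "tau": joint torques, N m; "eef_pos": TCP position; "tool_rot": TCP orientation; "ft_force": force on the tool from outside, world axes, zero at the start; "ft_torque": the same for the moment, N m; "grip_width": finger opening in m; "grasp_force": force on a finger pad.
Only numpy, scipy, OpenCV 4.12 (cv2) and the standard library are available. Lean on these libraries where they do the work, as an engineer would, in place of code of your own. Each camera call takes 0.05 s, during which the arm holds its last target. There are 200 camera calls.

## Working session

There is one attempt and no reset: what is moved stays moved. The work goes in short steps, Python scripts to look and compute and a tool call to move; the robot and the scene stay as the last step left them, time stands still between calls to the robot, and variables do not carry over. Pictures are saved under pics/ and viewed, at most 10 in all, crops included, and the job is handed in when it is done.

Besides the shell and the picture viewer there is one more tool, called after "Emit:" by a JSON object that holds its "api" and its "payload". send_rows: Moves the arm, as the interface text tells. Its arguments: {"type":"object","properties":{"steps":{"type":"string"}},"required":["steps"]}

```bash
mkdir -p pics; ls; cat > h.py <<'E'
from workcell import *
import numpy as np, cv2
from scipy.spatial.transform import Rotation as R
def snap(n):
    o=get_obs(); c=camera(n); np.savez(f'{n}.npz',pos=o['eef_pos'],rot=o['tool_rot'],**{k:v for k,v in c.items()}); return c
def save(c,f): cv2.imwrite(f,cv2.cvtColor(c['frame'],cv2.COLOR_RGB2BGR))
def wT(c):
    "camera->world 4x4 from a saved npz"
    if 'extrinsics' in c: return np.linalg.inv(c['extrinsics'])
    T=np.eye(4); T[:3,:3]=R.from_quat(c['rot']).as_matrix(); T[:3,3]=c['pos']; return T@c['T_tool_cam']
def pts(c):
    "world point per pixel from range"
    T=wT(c);K=c['camera_matrix'];v,u=np.mgrid[:480,:640];z=c['range_z']
    p=np.stack([(u-K[0,2])/K[0,0]*z,(v-K[1,2])/K[1,1]*z,z],-1); return p@T[:3,:3].T+T[:3,3]
def ray(c,u,v,z):
    "pixel ray onto plane z"
    T=wT(c);K=c['camera_matrix'];d=T[:3,:3]@np.array([(u-K[0,2])/K[0,0],(v-K[1,2])/K[1,1],1]);o=T[:3,3]
    return o+d*(z-o[2])/d[2]
def proj(c,p):
    T=np.linalg.inv(wT(c));q=T[:3,:3]@np.asarray(p)+T[:3,3];k=c['camera_matrix']@q;return k[:2]/k[2]
E
python3 - <<'E'
from h import *
for n in('scene','top'):
    c=snap(n);save(c,f'pics/{n}1.png');print(n,np.round(np.linalg.inv(c['extrinsics']),3).tolist(),c['camera_matrix'].tolist())
print(get_obs())
E
```

```text
pics
scene [[-0.218, 0.805, -0.551, 1.207], [0.976, 0.176, -0.13, 0.047], [-0.008, -0.566, -0.824, 1.09], [0.0, 0.0, 0.0, 1.0]] [[450.34055464627926, 0.0, 318.2753436415657], [0.0, 450.34055464627926, 240.87612489971127], [0.0, 0.0, 1.0]]
top [[-0.011, -0.989, 0.15, 0.23], [-1.0, 0.012, 0.01, -0.104], [-0.012, -0.15, -0.989, 2.036], [0.0, 0.0, 0.0, 1.0]] [[611.5916968562742, 0.0, 324.08896260800145], [0.0, 611.5916968562742, 241.72920028500886], [0.0, 0.0, 1.0]]
{'clock': 0.1, 'joint_pos': array([ 1.13602280e+00,  2.41320382e-01,  3.83586899e-03,  1.33524235e+00,
       -1.96648563e-05,  1.57081271e+00]), 'joint_vel': array([-0.00119007, -0.00130591,  0.00317785, -0.00027704, -0.00079711,
       -0.00257189]), 'tau': array([ 9.07138565e-04, -3.73136866e+01,  2.53010666e+01,  1.08337234e-02,
        1.11390650e-04,  1.26883924e-05]), 'eef_pos': array([0.21035772, 0.45294147, 0.23050182]), 'tool_rot': array([ 2.15686517e-01,  9.76462183e-01, -9.44672088e-04, -1.98578922e-04]), 'ft_force': array([ 0.04565793, -0.39913386, -0.28177156]), 'ft_torque': array([ 0.00733869, -0.0039348 , -0.02827013]), 'grasp_force': 0.0, 'grip_width': 0.08521535074778794}
```

View pics/top1.png

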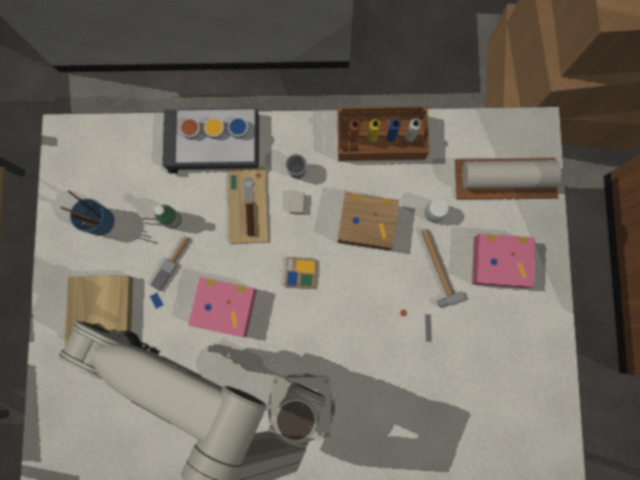

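View pics/scene1.png

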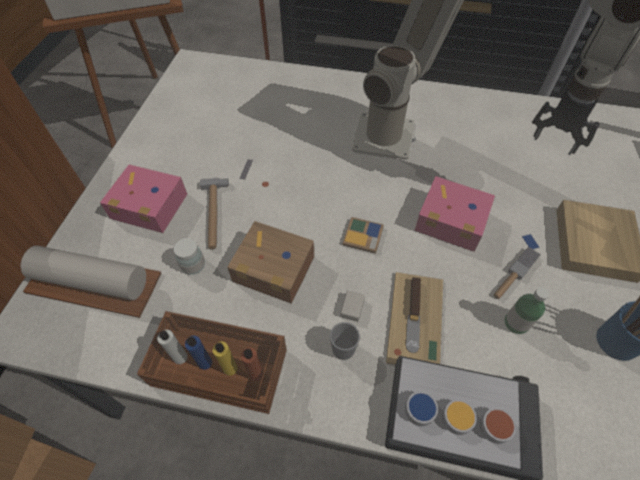

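Top view: the wooden box is at (368,220), pink look-alikes at (222,305) and (505,260), board at (248,206), knife at (249,205), and brush at (170,262). 
Scene view: the wooden box is at (272,260), knife at (415,310), tin at (345,340), and wax block at (352,305). 
Candidates: for the box, wooden (368,220) against pink (222,305), pink (505,260) and the tube crate (383,133). For the knife, (249,205) against brush (170,262) and the grey stick (428,327). I choose the wooden box at (368,220) and the knife on the plywood board at (249,205).

```bash
python3 - <<'E'
from h import *
s=np.load('scene.npz');t=np.load('top.npz')
a=cv2.resize(s['frame'][215:310,220:330],(400,345),interpolation=3)
b=cv2.resize(s['frame'][265:365,375:455],(276,345),interpolation=3)
cv2.imwrite('pics/c1.png',cv2.cvtColor(np.hstack([a,b]),cv2.COLOR_RGB2BGR))
P=pts(t);Q=pts(s)
for n,(u,v) in dict(box=(368,220),boardpt=(238,225),handle=(250,218),blade=(249,188),pink=(222,305),tin=(296,165),wb=(293,202)).items(): print(n,P[v,u].round(3))
for nm,C,X in(('top',t,P),('scene',s,Q)):
    # box lid: points at z~.08 near box
    m=((X[...,2]>.07)&(X[...,2]<.1)&(np.hypot(X[...,0]-P[220,368,0],X[...,1]-P[220,368,1])<.13)).astype(np.uint8)
    n,l,st,ce=cv2.connectedComponentsWithStats(m);i=1+st[1:,4].argmax()
    q=X[l==i];r=cv2.minAreaRect(q[:,:2].astype(np.float32));print(nm,'lid',r,np.median(q[:,2]))
    m=((X[...,2]>.016)&(X[...,2]<.06)&(np.hypot(X[...,0]-P[205,249,0],X[...,1]-P[205,249,1])<.13)).astype(np.uint8)
    n,l,st,ce=cv2.connectedComponentsWithStats(m);i=1+st[1:,4].argmax()
    q=X[l==i];r=cv2.minAreaRect(q[:,:2].astype(np.float32));print(nm,'handle',r,np.median(q[:,2]))
E
```

```text
box [ 0.598 -0.228  0.079]
boardpt [0.597 0.205 0.019]
handle [0.618 0.163 0.033]
blade [0.725 0.169 0.015]
pink [0.327 0.244 0.08 ]
tin [0.804 0.009 0.015]
wb [0.671 0.019 0.029]
top lid ((0.6005595326423645, -0.22963538765907288), (0.179989755153656, 0.16403676569461823), 80.27656555175781) 0.08315616520667168
top handle ((0.6521556377410889, 0.16206176578998566), (0.20720094442367554, 0.052825868129730225), 1.5905877351760864) 0.029488417804274025
scene lid ((0.5998473167419434, -0.22542500495910645), (0.1822221428155899, 0.16308176517486572), 80.48070526123047) 0.08487056882971689
scene handle ((0.65240877866745, 0.171983540058136), (0.22143705189228058, 0.04965962469577789), 6.302820205688477) 0.0266863789512346
```

View pics/c1.png

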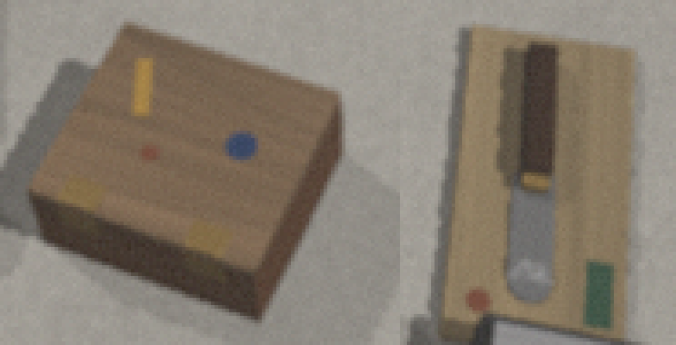

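The hinge patches lie on the far (+x) side of the wooden box (crop about (80,190) and (205,235)), so the notch faces the robot. The knife lies on its board with the handle towards the robot and the blade towards +x. Next I move the wrist camera over for a closer look.

Emit:
{"api": "send_rows", "payload": {"steps": "1 0.02 -0.02 0.02 0 0 0.087; 1 0.028 -0.027 0.01 0 0 0.087; 1 0.028 -0.027 0 0 0 0.087; 1 0.028 -0.027 0 0 0 0.087; 1 0.028 -0.027 0 0 0 0.087"}}

```text
clock: 0.52
eef_pos: [0.3433, 0.3242, 0.2612]
tool_rot: [-0.003, 1.0, -0.0, -0.0]
ft_force: [0.3, 0.8, -0.3]
grip_width: 0.0853
grasp_force: 0.0
```

Emit:
{"api": "send_rows", "payload": {"steps": "1 0.028 -0.027 0 0 -0.122 0; 1 0.028 -0.027 0 0 -0.122 0; 1 0.028 -0.027 0 0 -0.122 0; 1 0.028 -0.027 0 0 -0.122 0; 1 0.02 -0.02 0 0 -0.122 0"}}

```text
clock: 0.93
eef_pos: [0.4762, 0.1954, 0.2625]
tool_rot: [0.001, 0.953, -0.0, 0.304]
ft_force: [0.6, 0.6, -0.9]
grip_width: 0.0855
grasp_force: 0.0
```

Emit:
{"api": "send_rows", "payload": {"steps": "1 0 0 0 0 0 0; 1 0 0 0 0 0 0; 1 0 0 0 0 0 0; 1 0 0 0 0 0 0; 1 0 0 0 0 0 0"}}

```text
clock: 1.35
eef_pos: [0.4761, 0.1993, 0.2634]
tool_rot: [-0.0, 0.954, 0.001, 0.301]
ft_force: [-0.1, -0.6, -0.2]
grip_width: 0.0853
grasp_force: 0.0
```

```bash
python3 - <<'E'
from h import *
c=snap('wrist');save(c,'pics/w1.png');print(c['T_tool_cam'].round(3).tolist(),c['camera_matrix'][0])
o=get_obs();print(o['clock'],o['eef_pos'],R.from_quat(o['tool_rot']).as_matrix().round(3).tolist(),o['joint_pos'].round(3))
E
```

```text
[[-0.001, -0.944, -0.33, 0.086], [1.0, -0.001, 0.001, -0.0], [-0.001, -0.33, 0.944, -0.143], [0.0, 0.0, 0.0, 1.0]] [362.01629106   0.         327.10362375]
1.4 [0.47591623 0.19912107 0.26304911] [[-0.819, -0.001, 0.574], [-0.0, 1.0, 0.002], [-0.574, 0.001, -0.819]] [ 0.582 -0.12  -0.483  0.677 -0.32   0.494]
```

View pics/w1.png

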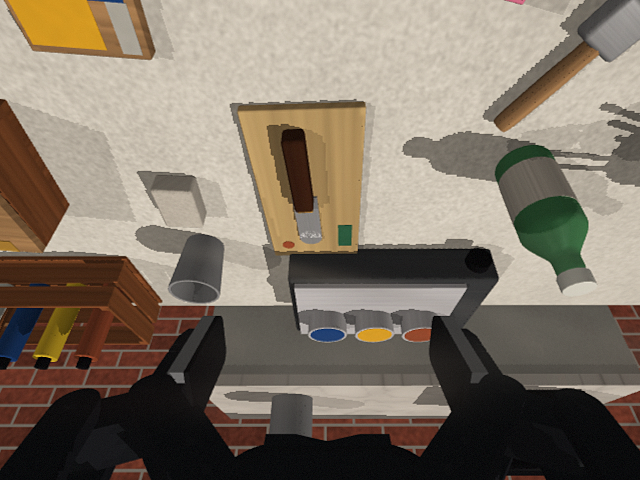

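The wrist view shows the handle at (297,170) with the blade end near (312,240), on the board spanning (240-365, 103-250). Tin at (197,268), wax block at (178,198). Next I measure by colour masks.

```bash
cat > m.py <<'E'
from h import *
def big(m):
    n,l,st,ce=cv2.connectedComponentsWithStats(m.astype(np.uint8));i=1+st[1:,4].argmax();return l==i
def axis(q):
    q=q[:,:2];c=q.mean(0);w,V=np.linalg.eigh(np.cov((q-c).T));return c,V[:,1]
E
python3 - <<'E'
from m import *
def cast(c,m,z): v,u=np.nonzero(m);return np.array([ray(c,a,b,z) for a,b in zip(u,v)])
for n,roi,(bl) in (('wrist',(95,255,225,375),(278,208,330,246)),('top',(165,250,222,275),(236,172,262,206))):
    c=np.load(n+'.npz');f=c['frame'].astype(int);X=pts(c)
    M=np.zeros((480,640),bool);M[roi[0]:roi[1],roi[2]:roi[3]]=1
    hs=big(M&(f.sum(2)<(200 if n=='wrist' else 190))&(X[...,2]>.028))
    q=cast(c,hs,.036);r=cv2.minAreaRect(q[:,:2].astype(np.float32))
    print(n,'handle',hs.sum(),r,'z',np.percentile(X[hs][:,2],[10,50,90]).round(4),axis(q))
    hsv=cv2.cvtColor(c['frame'],cv2.COLOR_RGB2HSV)
    B=np.zeros((480,640),bool);B[bl[1]:bl[3],bl[0]:bl[2]]=1
    bm=big(B&(hsv[...,1]<60)&(f.sum(2)>200));q=cast(c,bm,.015)
    print(' blade',bm.sum(),cv2.minAreaRect(q[:,:2].astype(np.float32)),'tip',q[q[:,0].argmax()].round(4),'z',np.median(X[bm][:,2]),axis(q))
    bd=M&(hsv[...,1]>70)&(f.sum(2)>300);bd=big(bd);print(' board z',np.median(X[bd][:,2]))
    hull=cast(c,bd,.012);print(' board',cv2.minAreaRect(hull[:,:2].astype(np.float32)))
E
```

```text
wrist handle 1612 ((0.609806478023529, 0.16866441071033478), (0.11286661028862, 0.02424672245979309), 3.685972213745117) z [0.033  0.0356 0.0365] (array([0.60372732, 0.16819102]), array([-0.99815936, -0.06064561]))
 blade 714 ((0.7239119410514832, 0.17447687685489655), (0.07870098948478699, 0.032452646642923355), 3.6302294731140137) tip [0.7629 0.1809 0.015 ] z 0.015073287491263382 (array([0.72350967, 0.17499577]), array([-0.99935533, -0.03590159]))
 board z 0.011944517100836771
 board ((0.6640925407409668, 0.17811349034309387), (0.25319990515708923, 0.12926602363586426), 1.9715285301208496)
top handle 188 ((0.6129639148712158, 0.16193483769893646), (0.10568282753229141, 0.021898742765188217), 3.683624744415283) z [0.0304 0.0373 0.0446] (array([0.61324685, 0.16201343]), array([-0.99827109, -0.05877781]))
 blade 231 ((0.7165297269821167, 0.17256426811218262), (0.09424524009227753, 0.0340425930917263), 0.3792070150375366) tip [0.7636 0.1763 0.015 ] z 0.015026906994959344 (array([0.72112412, 0.17116403]), array([-0.99596001, -0.08979792]))
 board z 0.0122840488135465
 board ((0.6648829579353333, 0.1742335706949234), (0.24924586713314056, 0.12811864912509918), 1.9448440074920654)
```

Emit:
{"api": "send_rows", "payload": {"steps": "1 0.023 -0.0036 -0.02 0 0 0.013; 1 0.023 -0.0036 -0.02 0 0 0.013; 1 0.023 -0.0036 -0.02 0 0 0.013; 1 0.023 -0.0036 -0.02 0 0 0.013; 1 0.023 -0.0036 -0.02 0 0 0.013"}}

```text
clock: 1.82
eef_pos: [0.5917, 0.1804, 0.1612]
tool_rot: [-0.032, 0.953, 0.01, 0.301]
ft_force: [0.1, -0.2, 1.0]
grip_width: 0.0853
grasp_force: 0.0
```

Emit:
{"api": "send_rows", "payload": {"steps": "1 0.023 -0.0036 -0.02 0 0 0; 1 0.023 -0.0036 -0.02 0 0 0; 1 0.023 -0.0036 -0.02 0 0 0; 1 0 0 0 0 0 0; 1 0 0 0 0 0 0"}}

```text
clock: 2.23
eef_pos: [0.659, 0.1687, 0.0986]
tool_rot: [-0.031, 0.954, 0.009, 0.298]
ft_force: [0.3, -0.9, 0.9]
grip_width: 0.0853
grasp_force: 0.0
```

```bash
python3 - <<'E'
from m import *
c=snap('wrist');o=get_obs();print(o['clock'],o['eef_pos'],R.from_quat(o['tool_rot']).as_matrix().round(3).tolist(),o['joint_pos'].round(3))
f=c['frame'].astype(int);X=pts(c)
hs=big((f.sum(2)<200)&(X[...,2]>.028)&(X[...,2]<.045)&(abs(X[...,1]-.168)<.03)&(abs(X[...,0]-.61)<.08))
v,u=np.nonzero(hs);q=np.array([ray(c,a,b,.036) for a,b in zip(u,v)]);print(len(q),cv2.minAreaRect(q[:,:2].astype(np.float32)),X[hs][:,2].mean())
E
```

```text
2.2833 [0.65888179 0.16911369 0.10033555] [[-0.819, -0.065, 0.57], [-0.054, 0.998, 0.037], [-0.571, -0.0, -0.821]] [ 0.314  0.353 -0.429  0.195 -0.141  0.205]Traceback (most recent call last):
  File "<stdin>", line 3, in <module>
  File "h.py", line 13, in pts
    T=wT(c);K=c['camera_matrix'];v,u=np.mgrid[:480,:640];z=c['range_z']
  File "h.py", line 10, in wT
    T=np.eye(4); T[:3,:3]=R.from_quat(c['rot']).as_matrix(); T[:3,3]=c['pos']; return T@c['T_tool_cam']
                                      ~^^^^^^^
KeyError: 'rot'
```

```bash
sed -i "s/; return c$/; return dict(c,pos=o['eef_pos'],rot=o['tool_rot'])/" h.py; python3 - <<'E'
from m import *
c=np.load('wrist.npz')
f=c['frame'].astype(int);X=pts(c)
hs=big((f.sum(2)<200)&(X[...,2]>.028)&(X[...,2]<.045)&(abs(X[...,1]-.168)<.03)&(abs(X[...,0]-.61)<.08))
v,u=np.nonzero(hs);q=np.array([ray(c,a,b,.036) for a,b in zip(u,v)]);print(len(q),cv2.minAreaRect(q[:,:2].astype(np.float32)),X[hs][:,2].mean())
E
```

```text
11828 ((0.6116127371788025, 0.16716879606246948), (0.1102212518453598, 0.02300352230668068), 3.680262565612793) 0.03509473505678835
```

Emit:
{"api": "send_rows", "payload": {"steps": "1 0.001 0.001 -0.025 0 0 0; 1 0 0 -0.025 0 0 0; 1 0 0 -0.018 0 0 0; 1 0 0 -0.006 0 0 0; 1 0 0 -0.005 0 0 0"}}

```text
clock: 2.7
eef_pos: [0.6593, 0.1705, 0.0229]
tool_rot: [-0.032, 0.953, 0.01, 0.3]
ft_force: [0.3, -0.5, -0.1]
grip_width: 0.0854
grasp_force: 0.0
```

Emit:
{"api": "send_rows", "payload": {"steps": "0.2 0 0 0 0 0 0; 0 0 0 0 0 0 0; -0.5 0 0 0 0 0 0; -1 0 0 0 0 0 0; -1 0 0 0 0 0 0"}}

```text
clock: 3.12
eef_pos: [0.6604, 0.1699, 0.0237]
tool_rot: [-0.031, 0.953, 0.01, 0.301]
ft_force: [0.1, -0.1, -0.3]
grip_width: 0.0257
grasp_force: 0.0
```

Emit:
{"api": "send_rows", "payload": {"steps": "-1 0 0 0 0 0 0; -1 0 0 0 0 0 0; -1 0 0 0 0 0 0; -1 0 0 0 0 0 0; -1 0 0 0 0 0 0"}}

```text
clock: 3.53
eef_pos: [0.6604, 0.1699, 0.0238]
tool_rot: [-0.031, 0.953, 0.01, 0.301]
ft_force: [-3.7, -0.4, 6.1]
grip_width: 0.0225
grasp_force: 59.9
```

Emit:
{"api": "send_rows", "payload": {"steps": "-1 0 0 0.02 0 0 0; -1 0 0 0.035 0 0 0; -1 0 0 0.04 0 0 0; -1 -0.01 0 0.038 0 0 0; -1 -0.025 -0.01 0.03 0 0 0"}}

```text
clock: 3.95
eef_pos: [0.6279, 0.1612, 0.1902]
tool_rot: [-0.031, 0.952, 0.011, 0.303]
ft_force: [1.3, -0.4, 0.7]
grip_width: 0.0225
grasp_force: 59.1
```

Emit:
{"api": "send_rows", "payload": {"steps": "-1 -0.025 -0.03 0 0 0 -0.0232; -1 -0.025 -0.03 0 0 0 -0.0232; -1 -0.025 -0.03 0 0 0 -0.0232; -1 -0.025 -0.03 0 0 0 -0.0232; -1 -0.025 -0.03 0 0 0 -0.0232"}}

```text
clock: 4.37
eef_pos: [0.4975, 0.0087, 0.1847]
tool_rot: [0.024, 0.954, -0.008, 0.3]
ft_force: [0.1, -1.1, -1.1]
grip_width: 0.0225
grasp_force: 59.1
```

Emit:
{"api": "send_rows", "payload": {"steps": "-1 -0.025 -0.03 0 0 0 -0.0232; -1 -0.025 -0.03 0 0 0 -0.0232; -1 -0.025 -0.03 0 0 0 -0.0232; -1 -0.025 -0.03 0 0 0 -0.0232; -1 -0.025 -0.03 0 0 0 -0.0232"}}

```text
clock: 4.78
eef_pos: [0.3728, -0.1406, 0.1851]
tool_rot: [0.079, 0.95, -0.025, 0.299]
ft_force: [0.5, -1.6, -1.2]
grip_width: 0.0226
grasp_force: 59.1
```

Emit:
{"api": "send_rows", "payload": {"steps": "-1 -0.01 -0.03 0 0 0 0; -1 -0.01 -0.02 0 0 0 0; -1 0 0 0 0 0 0; -1 0 0 0 0 0 0; -1 0 0 0 0 0 0"}}

```text
clock: 5.2
eef_pos: [0.3542, -0.1899, 0.1848]
tool_rot: [0.08, 0.951, -0.025, 0.299]
ft_force: [-0.0, 0.5, -1.0]
grip_width: 0.0227
grasp_force: 59.3
```

```bash
python3 - <<'E'
from m import *
c=snap('wrist');save(c,'pics/w2.png')
o=get_obs();print(o['clock'],o['eef_pos'],R.from_quat(o['tool_rot']).as_matrix().round(3).tolist(),o['joint_pos'].round(3),o['ft_force'],o['grasp_force'])
E
```

```text
5.25 [ 0.35452766 -0.18938073  0.1848243 ] [[-0.809, 0.165, 0.564], [0.136, 0.986, -0.094], [-0.572, 0.001, -0.82]] [-0.721 -0.31  -0.836  0.51   0.307 -0.47 ] [-0.14631015 -0.82212689 -1.3706468 ] 59.25498425960541
```

View pics/w2.png

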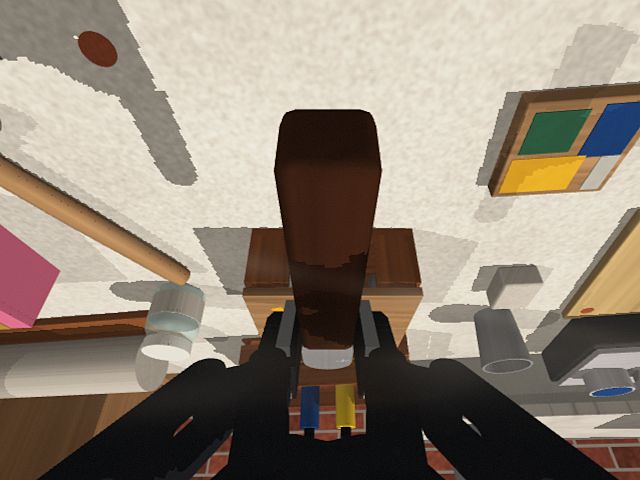

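The view shows the handle centred in the grip (328,230). The box front lies behind it, bottom edge about row 230 from (250) to (413), lid front edge at row 290 from (245) to (422). The notch shows as dark and teal slots beside the handle, near (372,280).

```bash
python3 - <<'E'
from m import *
c=np.load('wrist.npz');X=pts(c);f=c['frame'].astype(int)
v,u=np.mgrid[:480,:640]
# front face
m=(v>232)&(v<284)&(u>235)&(u<430)&(X[...,2]>.008)&(X[...,2]<.05)&(X[...,0]>.45)&(X[...,0]<.57)
q=X[m];A=np.c_[q[:,1],np.ones(len(q))];k=np.linalg.lstsq(A,q[:,0],rcond=None)[0]
res=q[:,0]-A@k; g=abs(res)<.006;k=np.linalg.lstsq(A[g],q[g,0],rcond=None)[0];q=q[g]
print('front x=%.4f*y+%.4f'%tuple(k),'yaw',np.degrees(np.arctan(-k[0])),len(q),res[g].std(),'y range',np.percentile(q[:,1],[.5,99.5]))
# lid top
m=(v>285)&(v<360)&(u>235)&(u<430)&(X[...,2]>.072)&(X[...,2]<.105)&(X[...,0]>.45)&(X[...,0]<.72)
q=X[m];A=np.c_[q[:,:2],np.ones(len(q))];print('lid plane',np.linalg.lstsq(A,q[:,2],rcond=None)[0],len(q))
print('lid y range per x',[(round(x,3),q[abs(q[:,0]-x)<.004][:,1].min().round(4),q[abs(q[:,0]-x)<.004][:,1].max().round(4)) for x in (.52,.53,.54,.55)],q[:,0].min())
# knife top plane in tool frame
m=(v>170)&(v<250)&(u>290)&(u<365)&(f.sum(2)<220)
Rt=R.from_quat(c['rot']).as_matrix();q=(X[m]-c['pos'])@Rt
A=np.c_[q[:,0],q[:,1],np.ones(len(q))];k=np.linalg.lstsq(A,q[:,2],rcond=None)[0];print('knife top z=ax+by+c tool',k,'tilt deg',np.degrees(np.arctan(k[0])))
m=(v>105)&(v<330)&(u>255)&(u<400)&(f.sum(2)<220)&(f.sum(2)>20);mm=big(m);q=(X[mm]-c['pos'])@Rt;e=q[(q[:,2]<.0)];print('tool x range',np.percentile(e[:,0],[.5,99.5]),'y at rear',np.median(e[e[:,0]>e[:,0].max()-.03][:,1]))
W=X[mm];print('handle world z rear',np.percentile(W[:,2],[50,95]))
E
```

```text
front x=0.1683*y+0.5566 yaw -9.553771418380812 2687 0.0006627124643804901 y range [-0.30057098 -0.12392443]
lid plane [ 0.00435434 -0.00017819  0.08054039] 3181
lid y range per x [(0.52, np.float64(-0.3036), np.float64(-0.2518)), (0.53, np.float64(-0.3045), np.float64(-0.1282)), (0.54, np.float64(-0.3069), np.float64(-0.1238)), (0.55, np.float64(-0.3083), np.float64(-0.1265))] 0.5053172607144004
knife top z=ax+by+c tool [-8.26580427e-01 -6.58186685e-04 -6.40609069e-03] tilt deg -39.57646931809858
tool x range [0.00736597 0.08693435] y at rear -0.00013763206320766477
handle world z rear [0.19564539 0.19721157]
```

```bash
python3 - <<'E'
from m import *
o=get_obs();p=o['eef_pos'];Rt=R.from_quat(o['tool_rot']).as_matrix();d=np.array([.986,-.166,0])
for n in('scene','top'):
    c=snap(n);X=pts(c);a=(X-p)@d;b=(X-p)@np.array([.166,.986,0])
    m=big((a>.03)&(a<.16)&(abs(b)<.025)&(X[...,2]>.11)&(X[...,2]<.22))
    q=np.c_[a[m],b[m],X[m][:,2]];k=np.polyfit(q[:,0],q[:,2],1)
    print(n,len(q),'amax',np.sort(q[:,0])[-5:],'b',q[:,1].min(),q[:,1].max(),'z fit',k,'tip z',np.polyval(k,q[:,0].max()),'EEF z',p[2])
    tp=q[q[:,0]>q[:,0].max()-.012];print(tp.mean(0),np.degrees(np.arctan(k[0])), proj(c,p+d*.1))
E
```

```text
scene 245 amax [0.10207841 0.10305484 0.10325786 0.10401989 0.10427015] b -0.015795706278866863 0.017223240037529244 z fit [-0.00961981  0.17940245] tip z 0.17839938962894106 EEF z 0.1848242998773319
[0.09840594 0.00073697 0.17857889] -0.5511575995254582 [289.66579295 188.44969898]
top 250 amax [0.10368185 0.10407405 0.10487112 0.10496309 0.10519726] b -0.018739836842252746 0.013219806754905557 z fit [0.00149953 0.17671433] tip z 0.17687208016561876 EEF z 0.1848242998773319
[ 0.09868281 -0.00279714  0.17742333] 0.0859167717863469 [363.90022475 260.24261063]
```

Emit:
{"api": "send_rows", "payload": {"steps": "-1 0.01 0 -0.022 0.0116 0.069 0; -1 0.01 -0.001 -0.022 0.0116 0.069 0; -1 0.01 -0.001 -0.022 0 0 0; -1 0.0124 0 -0.02 0 0 0; -1 0 0 -0.01 0 0 0"}}

```text
clock: 5.77
eef_pos: [0.399, -0.1905, 0.0877]
tool_rot: [0.079, 0.969, -0.019, 0.232]
ft_force: [-1.0, 0.3, -1.6]
grip_width: 0.0229
grasp_force: 59.2
```

Emit:
{"api": "send_rows", "payload": {"steps": "-1 0 0 0 0 0 0; -1 0 0 0 0 0 0; -1 0 0 0 0 0 0; -1 0 0 0 0 0 0; -1 0 0 0 0 0 0"}}

```text
clock: 6.18
eef_pos: [0.3977, -0.1927, 0.0906]
tool_rot: [0.081, 0.969, -0.02, 0.233]
ft_force: [-0.3, 0.9, -0.7]
grip_width: 0.0225
grasp_force: 59.2
```

```bash
cat > k.py <<'E'
from m import *
N=np.array([.5208,-.2125,0]);d=np.array([.986,-.166,0]);e=np.array([.166,.986,0])
def st(pr=1):
    o=get_obs();p=np.array(o['eef_pos']);z=R.from_quat(o['tool_rot']).as_matrix()[:,2]
    pit=np.degrees(np.arctan2(-z[2],z@d))-55.2   # knife pitch down, deg
    P=np.radians(pit);t=(p-N);a,b,h=t@d,t@e,p[2]
    tip=(a+.103*np.cos(P)-.009*np.sin(P),h-.103*np.sin(P)-.009*np.cos(P))
    if pr: print('t',round(o['clock'],2),'TCP a,b,z mm',(np.array([a,b,h])*1e3).round(1),'pitch',pit.round(2),'yaw err',np.degrees(z@e/np.hypot(*z[:2])).round(2),'tip a,z',(np.array(tip)*1e3).round(1),'F',np.round(o['ft_force'],1),'T',np.round(o['ft_torque'],2),'j',o['joint_pos'].round(2))
    return a,b,h,P,tip
E
python3 -c "
from k import *
st()
p=get_obs()['eef_pos']
for n in('scene','top'):
    c=snap(n);X=pts(c);a=(X-N)@d;b=(X-N)@e
    m=big((a>-.10)&(a<-.004)&(abs(b)<.025)&(X[...,2]>.045)&(X[...,2]<.11))
    q=np.c_[a[m],b[m],X[m][:,2]];k=np.polyfit(q[:,0],q[:,2],1);A=q[:,0].max()
    print(n,len(q),'tip a',A,'z',np.polyval(k,A),'b',np.percentile(q[:,1],[1,99]),'pitch',np.degrees(np.arctan(k[0])))
"
```

```text
t 6.18 TCP a,b,z mm [-124.7   -0.9   90.6] pitch 7.73 yaw err -0.12 tip a,z [-23.8  67.8] F [-0.3  0.9 -0.7] T [ 0.14  0.5  -0.07] j [-0.57 -0.01 -0.83  0.31  0.18 -0.37]
scene 266 tip a -0.02284947323448106 z 0.06992030332834301 b [-0.01689468  0.01583611] pitch -7.970115729978871
top 231 tip a -0.021045064884066014 z 0.06790591707474163 b [-0.0200326   0.01139621] pitch -7.838542836245653
```

Emit:
{"api": "send_rows", "payload": {"steps": "-1 0 0 -0.0023 0 0 0; -1 0.012 -0.002 -0.0017 0 0 0; -1 0.012 -0.002 -0.0017 0 0 0; -1 0.012 -0.002 -0.0017 0 0 0; -1 0.012 -0.002 -0.0017 0 0 0"}}

```text
clock: 6.7
eef_pos: [0.4458, -0.2007, 0.0802]
tool_rot: [0.081, 0.969, -0.02, 0.232]
ft_force: [-0.0, 0.2, -0.2]
grip_width: 0.0227
grasp_force: 59.3
```

```bash
python3 -c "
from k import *
st()"
```

```text
t 6.7 TCP a,b,z mm [-75.9  -0.8  80.2] pitch 7.84 yaw err -0.06 tip a,z [24.9 57.3] F [-0.   0.2 -0.2] T [0.09 0.53 0.06] j [-0.52  0.1  -0.75  0.27  0.16 -0.32]
```

Emit:
{"api": "send_rows", "payload": {"steps": "-1 0.011 -0.0018 -0.0013 0 0 0; -1 0.011 -0.0018 -0.0013 0 0 0; -1 0.011 -0.0018 -0.0013 0 0 0; -1 0.011 -0.0018 -0.0013 0 0 0; -1 0 0 0 0 0 0"}}

```text
clock: 7.12
eef_pos: [0.4918, -0.2082, 0.0755]
tool_rot: [0.08, 0.969, -0.02, 0.233]
ft_force: [0.2, 0.9, -0.4]
grip_width: 0.0225
grasp_force: 59.3
```

```bash
cat >> k.py <<'E'
def tcp1(th,P,s=.034):
    f=np.array([np.cos(P),-np.sin(P)]);n=np.array([np.sin(P),np.cos(P)])
    return np.array([.16*(1-np.cos(th)),.07+.16*np.sin(th)])-s*f+.0075*n
def table(tg,a,h,P):
    "targets [(a,z,P)] -> rows of world shift and turn"
    for i,(A,H,Q) in enumerate(tg):
        v=d*(A-a)+[0,0,H-h];w=e*(Q-P);print(i,v.round(4),w.round(4));a,h,P=A,H,Q
E
python3 -c "
from k import *
a,b,h,P,_=st()
tg=[]
for t in range(0,49,3):
    th=np.radians(t);Q=th+np.radians(8);tg.append((*tcp1(th,Q),Q))
table(tg,a,h,P)"
```

```text
t 7.12 TCP a,b,z mm [-29.3  -0.6  75.5] pitch 7.74 yaw err -0.03 tip a,z [71.5 52.7] F [ 0.2  0.9 -0.4] T [ 0.12  0.45 -0.  ] j [-0.48  0.19 -0.66  0.27  0.14 -0.28]
0 [-0.0033  0.0005  0.0067] [0.0008 0.0045 0.    ]
1 [ 0.0009 -0.0001  0.0101] [0.0087 0.0516 0.    ]
2 [ 0.0014 -0.0002  0.01  ] [0.0087 0.0516 0.    ]
3 [ 0.0019 -0.0003  0.0099] [0.0087 0.0516 0.    ]
4 [ 0.0024 -0.0004  0.0098] [0.0087 0.0516 0.    ]
5 [ 0.0029 -0.0005  0.0097] [0.0087 0.0516 0.    ]
6 [ 0.0034 -0.0006  0.0095] [0.0087 0.0516 0.    ]
7 [ 0.0039 -0.0007  0.0093] [0.0087 0.0516 0.    ]
8 [ 0.0044 -0.0007  0.0091] [0.0087 0.0516 0.    ]
9 [ 0.0048 -0.0008  0.0088] [0.0087 0.0516 0.    ]
10 [ 0.0053 -0.0009  0.0086] [0.0087 0.0516 0.    ]
11 [ 0.0057 -0.001   0.0083] [0.0087 0.0516 0.    ]
12 [ 0.0061 -0.001   0.008 ] [0.0087 0.0516 0.    ]
13 [ 0.0066 -0.0011  0.0076] [0.0087 0.0516 0.    ]
14 [ 0.0069 -0.0012  0.0073] [0.0087 0.0516 0.    ]
15 [ 0.0073 -0.0012  0.0069] [0.0087 0.0516 0.    ]
16 [ 0.0076 -0.0013  0.0065] [0.0087 0.0516 0.    ]
```

Emit:
{"api": "send_rows", "payload": {"steps": "-1 0 0 0.003 0 0 0; -1 0 0 0.004 0.001 0.005 0; -1 0.0009 -0.0001 0.0101 0.0087 0.0516 0; -1 0.0014 -0.0002 0.01 0.0087 0.0516 0; -1 0 0 0 0 0 0"}}

```text
clock: 7.53
eef_pos: [0.4929, -0.2086, 0.1047]
tool_rot: [0.082, 0.98, -0.015, 0.179]
ft_force: [-0.6, -0.5, -2.2]
grip_width: 0.0228
grasp_force: 59.4
```

```bash
cat >> k.py <<'E'
def lid():
    "lid angle from range: top plane points in box frame"
    for n in('scene','top'):
        c=snap(n);X=pts(c);a=(X-N)@d;b=(X-N)@e;r=np.hypot(a-.16,X[...,2]-.07)
        m=(abs(abs(b)-.065)<.018)&(a>-.02)&(a<.26)&(r<.17)&(r>.03)&(X[...,2]>.075)
        an=np.degrees(np.arctan2(X[m][:,2]-.07,.16-a[m])-np.arcsin(np.clip(.01/r[m],-1,1)));print(n,m.sum(),'lid deg',np.percentile(an,[20,50,80]).round(1))
E
python3 -c "
from k import *
st();lid()"
```

```text
t 7.53 TCP a,b,z mm [-28.2  -0.7 104.7] pitch 14.07 yaw err -0.14 tip a,z [69.5 71. ] F [-0.6 -0.5 -2.2] T [0.09 0.67 0.02] j [-0.46  0.18 -0.51  0.54  0.1  -0.27]
scene 1190 lid deg [6.9 7.9 9.5]
top 875 lid deg [4.1 7.  9.7]
```

Emit:
{"api": "send_rows", "payload": {"steps": "-1 0.0019 -0.0003 0.0099 0.0087 0.0516 0; -1 0.0024 -0.0004 0.0098 0.0087 0.0516 0; -1 0.0029 -0.0005 0.0097 0.0087 0.0516 0; -1 0.0034 -0.0006 0.0095 0.0087 0.0516 0; -1 0.0039 -0.0007 0.0093 0.0087 0.0516 0"}}

```text
clock: 8.05
eef_pos: [0.5029, -0.2095, 0.1487]
tool_rot: [0.084, 0.995, -0.003, 0.046]
ft_force: [-2.1, 0.6, -2.7]
grip_width: 0.0223
grasp_force: 59.5
```

Emit:
{"api": "send_rows", "payload": {"steps": "-1 0.0044 -0.0007 0.0091 0.0087 0.0516 0; -1 0.0048 -0.0008 0.0088 0.0087 0.0516 0; -1 0.0053 -0.0009 0.0086 0.0087 0.0516 0; -1 0.0057 -0.001 0.0083 0.0087 0.0516 0; -1 0.0061 -0.001 0.008 0.0087 0.0516 0"}}

```text
clock: 8.47
eef_pos: [0.5304, -0.2144, 0.192]
tool_rot: [0.083, 0.993, 0.008, -0.084]
ft_force: [-2.2, 0.2, -3.1]
grip_width: 0.0227
grasp_force: 59.6
```

```bash
python3 -c "
from k import *
st();lid()"
```

```text
t 8.47 TCP a,b,z mm [  9.8  -0.3 192. ] pitch 44.45 yaw err 0.37 tip a,z [ 77.  113.4] F [-2.2  0.2 -3.1] T [0.09 0.38 0.02] j [-0.37  0.54  0.33  1.53 -0.03 -0.2 ]
scene 1400 lid deg [34.2 35.3 36.6]
top 318 lid deg [33.7 35.8 38.2]
```

Emit:
{"api": "send_rows", "payload": {"steps": "-1 0.0066 -0.0011 0.0076 0.0087 0.0516 0; -1 0.0069 -0.0012 0.0073 0.0087 0.0516 0; -1 0.0073 -0.0012 0.0069 0.0087 0.0516 0; -1 0.0076 -0.0013 0.0065 0.0087 0.0516 0; -1 0 0 0 0 0 0"}}

```text
clock: 8.98
eef_pos: [0.5624, -0.2198, 0.2166]
tool_rot: [0.082, 0.979, 0.016, -0.186]
ft_force: [0.0, -0.1, -3.6]
grip_width: 0.0225
grasp_force: 59.9
```

```bash
python3 -c "
from k import *
a,b,h,P,_=st();lid()
# knife in grip check is via scene later; stage-2 start: lid th, tip on underside at r, knife pitch up 15
for th in (48,52):
  t=np.radians(th);r=.115;Q=np.radians(-12)
  T=np.array([.16-r*np.cos(t),.07+r*np.sin(t)])+.006*np.array([-np.sin(t),-np.cos(t)])
  tc=T-np.array([.103*np.cos(Q)-.009*np.sin(Q),-.103*np.sin(Q)-.009*np.cos(Q)]);print(th,'tip',T,'tcp',tc,'now',a,h,'drot deg',np.degrees(Q-P))
"
```

```text
t 8.98 TCP a,b,z mm [ 42.2  -0.3 216.6] pitch 56.31 yaw err 0.22 tip a,z [ 91.9 125.9] F [ 0.  -0.1 -3.6] T [-0.11 -0.5   0.01] j [-0.34  0.81  0.83  1.96 -0.06 -0.16]
scene 1393 lid deg [46.9 47.9 49. ]
top 120 lid deg [46.2 48.  49.5]
48 tip [0.07859111 0.15144687] tcp [-0.0240293  0.1388353] now 0.04222498694899355 0.2165672096537157 drot deg -68.31051936536925
52 tip [0.08447087 0.15692727] tcp [-0.01814954  0.14431569] now 0.04222498694899355 0.2165672096537157 drot deg -68.31051936536925
```

Emit:
{"api": "send_rows", "payload": {"steps": "-1 -0.0355 0.006 -0.012 0 0 0; -1 -0.0355 0.006 -0.012 0 0 0; -1 0 0 -0.0053 -0.0198 -0.1173 0; -1 0 0 -0.0053 -0.0198 -0.1173 0; -1 0 0 -0.0053 -0.0198 -0.1173 0"}}

```text
clock: 9.5
eef_pos: [0.4932, -0.2082, 0.1844]
tool_rot: [0.083, 0.997, -0.0, -0.002]
ft_force: [0.6, -0.4, -0.6]
grip_width: 0.0224
grasp_force: 59.9
```

Emit:
{"api": "send_rows", "payload": {"steps": "-1 0 0 -0.0053 -0.0198 -0.1173 0; -1 0 0 -0.0053 -0.0198 -0.1173 0; -1 0 0 -0.0053 -0.0198 -0.1173 0; -1 0 0 -0.0053 -0.0198 -0.1173 0; -1 0 0 -0.0053 -0.0198 -0.1173 0"}}

```text
clock: 9.92
eef_pos: [0.492, -0.2075, 0.1593]
tool_rot: [0.08, 0.956, -0.025, 0.283]
ft_force: [0.6, -0.5, -2.3]
grip_width: 0.0226
grasp_force: 59.9
```

Emit:
{"api": "send_rows", "payload": {"steps": "-1 0 0 -0.0053 -0.0198 -0.1173 0; -1 0 0 -0.0053 -0.0198 -0.1173 0; -1 0 0 0 0 0 0; -1 0 0 0 0 0 0; -1 0 0 0 0 0 0"}}

```text
clock: 10.33
eef_pos: [0.4965, -0.2099, 0.1499]
tool_rot: [0.078, 0.927, -0.031, 0.367]
ft_force: [0.3, -0.6, -0.6]
grip_width: 0.0225
grasp_force: 59.9
```

```bash
python3 -c "
from k import *
a,b,h,P,_=st();lid()
c=snap('scene');save(dict(frame=cv2.resize(c['frame'][150:330,180:400],(733,600))),'pics/s2.png')
tg=[]
for t in range(48,111,4):
  th=np.radians(t);r=.115;Q=np.radians(-12+ (t-48)*8/60)
  T=np.array([.16-r*np.cos(th),.07+r*np.sin(th)])
  tc=T-np.array([.103*np.cos(Q)-.009*np.sin(Q),-.103*np.sin(Q)-.009*np.cos(Q)]);tg.append((*tc,Q))
table(tg,a,h,P)
"
```

```text
t 10.33 TCP a,b,z mm [-24.4  -1.4 149.9] pitch -8.39 yaw err -0.11 tip a,z [ 78.9 156. ] F [ 0.3 -0.6 -0.6] T [ 0.14  0.69 -0.02] j [-0.54  0.01 -0.83  0.01  0.25 -0.28]
scene 1414 lid deg [46.9 47.9 48.9]
top 578 lid deg [46.4 48.2 49.9]
0 [ 0.0047 -0.0008 -0.0071] [-0.0105 -0.0621 -0.    ]
1 [ 0.006  -0.001   0.0061] [0.0015 0.0092 0.    ]
2 [ 0.0063 -0.0011  0.0057] [0.0015 0.0092 0.    ]
3 [ 0.0066 -0.0011  0.0052] [0.0015 0.0092 0.    ]
4 [ 0.0069 -0.0012  0.0047] [0.0015 0.0092 0.    ]
5 [ 0.0072 -0.0012  0.0042] [0.0015 0.0092 0.    ]
6 [ 0.0074 -0.0012  0.0037] [0.0015 0.0092 0.    ]
7 [ 0.0075 -0.0013  0.0032] [0.0015 0.0092 0.    ]
8 [ 0.0077 -0.0013  0.0026] [0.0015 0.0092 0.    ]
9 [ 0.0078 -0.0013  0.0021] [0.0015 0.0092 0.    ]
10 [ 0.0079 -0.0013  0.0015] [0.0015 0.0092 0.    ]
11 [ 0.0079 -0.0013  0.001 ] [0.0015 0.0092 0.    ]
12 [ 0.0079 -0.0013  0.0004] [0.0015 0.0092 0.    ]
13 [ 0.0078 -0.0013 -0.0002] [0.0015 0.0092 0.    ]
14 [ 0.0077 -0.0013 -0.0007] [0.0015 0.0092 0.    ]
15 [ 0.0076 -0.0013 -0.0013] [0.0015 0.0092 0.    ]
```

View pics/s2.png

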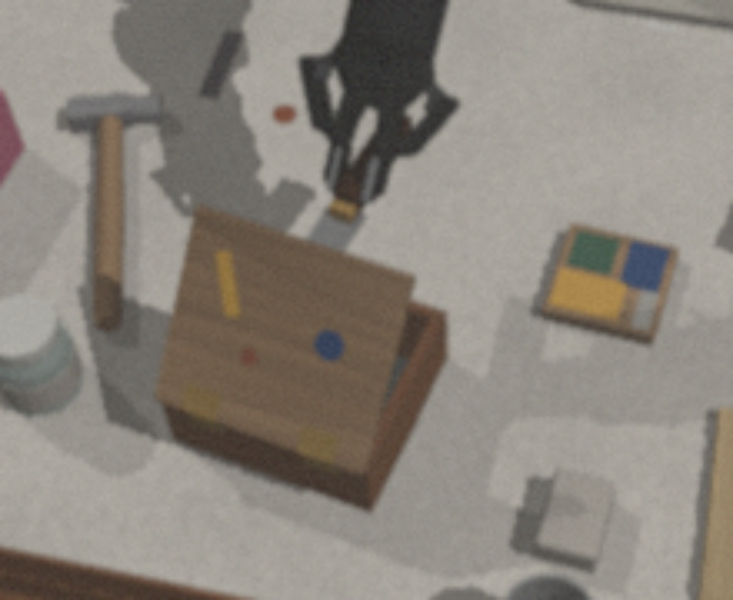

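The picture shows the lid about half open, the blade (340,225) going beneath its front edge, and everything else untouched. Now I push the lid over with the tip.

Emit:
{"api": "send_rows", "payload": {"steps": "-1 0.004 -0.0007 0 0 0 0; -1 0.006 -0.001 0.0061 0.0015 0.0092 0; -1 0.0063 -0.0011 0.0057 0.0015 0.0092 0; -1 0.0066 -0.0011 0.0052 0.0015 0.0092 0; -1 0.0069 -0.0012 0.0047 0.0015 0.0092 0"}}

```text
clock: 10.9
eef_pos: [0.5257, -0.2139, 0.1679]
tool_rot: [0.079, 0.934, -0.028, 0.346]
ft_force: [-2.3, 0.3, -3.0]
grip_width: 0.0225
grasp_force: 59.9
```

Emit:
{"api": "send_rows", "payload": {"steps": "-1 0.0072 -0.0012 0.0042 0.0015 0.0092 0; -1 0.0074 -0.0012 0.0037 0.0015 0.0092 0; -1 0.0075 -0.0013 0.0032 0.0015 0.0092 0; -1 0.0077 -0.0013 0.0026 0.0015 0.0092 0; -1 0.0078 -0.0013 0.0021 0.0015 0.0092 0"}}

```text
clock: 11.32
eef_pos: [0.5638, -0.2203, 0.184]
tool_rot: [0.079, 0.942, -0.027, 0.325]
ft_force: [-2.7, -0.0, -3.2]
grip_width: 0.0226
grasp_force: 60.0
```

```bash
python3 -c "
from k import *
st();lid()"
```

```text
t 11.32 TCP a,b,z mm [ 43.7  -0.5 184. ] pitch -3.21 yaw err 0.07 tip a,z [147.  180.8] F [-2.7 -0.  -3.2] T [0.3  1.64 0.08] j [-0.46  0.09 -0.55  0.29  0.18 -0.23]
scene 963 lid deg [82.6 83.4 84. ]
top 254 lid deg [76.1 81.5 83.5]
```

Emit:
{"api": "send_rows", "payload": {"steps": "-1 0.0078 -0.0013 0.0015 0 0 0; -1 0.0078 -0.0013 0.001 0 0 0; -1 0.0078 -0.0013 0 0 0 0; -1 0.0078 -0.0013 0 0 0 0; -1 0 0 0 0 0 0"}}

```text
clock: 11.83
eef_pos: [0.5967, -0.2263, 0.1881]
tool_rot: [0.079, 0.941, -0.027, 0.327]
ft_force: [0.1, -0.2, -0.4]
grip_width: 0.0224
grasp_force: 60.0
```

Emit:
{"api": "send_rows", "payload": {"steps": "-1 0.002 -0.0003 0 0 0 0; -1 0.002 -0.0003 0 0 0 0; -1 0.002 -0.0003 0 0 0 0; -1 0 0 0 0 0 0; -1 0 0 0 0 0 0"}}

```text
clock: 12.25
eef_pos: [0.6008, -0.2269, 0.1877]
tool_rot: [0.079, 0.941, -0.027, 0.327]
ft_force: [0.1, 0.7, -1.4]
grip_width: 0.0227
grasp_force: 60.1
```

```bash
python3 -c "
from k import *
st();lid()"
```

```text
t 12.25 TCP a,b,z mm [ 81.3  -0.9 187.7] pitch -3.46 yaw err -0.02 tip a,z [184.6 184.9] F [ 0.1  0.7 -1.4] T [0.24 1.03 0.01] j [-0.44  0.15 -0.47  0.3   0.17 -0.22]
scene 473 lid deg [100.9 102.1 102.5]
top 537 lid deg [ 94.2  98.3 100.2]
```

Emit:
{"api": "send_rows", "payload": {"steps": "-1 0.0015 -0.0003 0 0 0 0; -1 0.0015 -0.0003 0 0 0 0; -1 0 0 0 0 0 0; -1 0 0 0 0 0 0; -1 0 0 0 0 0 0"}}

```text
clock: 12.77
eef_pos: [0.6014, -0.2269, 0.1862]
tool_rot: [0.08, 0.942, -0.027, 0.324]
ft_force: [-13.0, 2.5, 4.3]
grip_width: 0.0227
grasp_force: 61.3
```

Emit:
{"api": "send_rows", "payload": {"steps": "-1 0.0015 -0.0003 0 0 0 0; -1 0.001 -0.0002 0 0 0 0; -1 0 0 0 0 0 0; -1 0 0 0 0 0 0; -1 0 0 0 0 0 0"}}

```text
clock: 13.18
eef_pos: [0.6016, -0.2269, 0.1843]
tool_rot: [0.081, 0.943, -0.026, 0.322]
ft_force: [-19.0, 3.7, 5.2]
grip_width: 0.0225
grasp_force: 61.8
```

Emit:
{"api": "send_rows", "payload": {"steps": "-1 -0.006 0.001 0 0 0 0; -1 -0.03 0.005 0 0 0 0; -1 -0.0355 0.006 0 0 0 0; -1 -0.0355 0.006 0 0 0 0; -1 -0.0355 0.006 0 0 0 0"}}

```text
clock: 13.6
eef_pos: [0.4631, -0.2037, 0.188]
tool_rot: [0.079, 0.941, -0.027, 0.327]
ft_force: [0.3, -0.1, 0.0]
grip_width: 0.0227
grasp_force: 59.8
```

Emit:
{"api": "send_rows", "payload": {"steps": "-1 -0.03 0.005 0 0 0 0; -1 -0.02 0.004 0 0 0 0; -1 0 0 0 0 0 0; -1 0 0 0 0 0 0; -1 0 0 0 0 0 0"}}

```text
clock: 14.02
eef_pos: [0.4151, -0.1959, 0.1891]
tool_rot: [0.079, 0.941, -0.028, 0.328]
ft_force: [-0.1, 0.0, -0.8]
grip_width: 0.0228
grasp_force: 59.9
```

```bash
python3 -c "
from k import *
st();lid()
p=get_obs()['eef_pos']
for n in('scene','top'):
    c=np.load(n+'.npz');X=pts(c);a=(X-p)@d;b=(X-p)@e
    m=big((a>.03)&(a<.16)&(abs(b)<.025)&(X[...,2]>.12)&(X[...,2]<.22))
    q=np.c_[a[m],b[m],X[m][:,2]];k=np.polyfit(q[:,0],q[:,2],1);A=q[:,0].max()
    print(n,len(q),'tip a',A,'dz',np.polyval(k,A)-p[2],'b',np.percentile(q[:,1],[1,99]),'pitch',np.degrees(np.arctan(k[0])))
"
```

```text
t 14.02 TCP a,b,z mm [-107.    -1.1  189.1] pitch -3.64 yaw err -0.14 tip a,z [ -3.6 186.7] F [-0.1  0.  -0.8] T [0.12 0.72 0.01] j [-0.62 -0.22 -0.81  0.35  0.28 -0.37]
scene 485 lid deg [100.9 102.1 102.6]
top 533 lid deg [ 94.2  98.5 100.2]
scene 261 tip a 0.10589153120700466 dz 0.0026162163061720645 b [-0.01580355  0.01635286] pitch 4.158716664320831
top 252 tip a 0.10571148284173028 dz -0.00018895919615058432 b [-0.01920671  0.01222144] pitch 4.136710900276003
```

Emit:
{"api": "send_rows", "payload": {"steps": "-1 0.01 0.02 0 0.0119 0.0706 0; -1 0.0205 0.0305 0 0 0 0.0231; -1 0.0205 0.0305 0 0 0 0.0231; -1 0.0205 0.0305 0 0 0 0.0231; -1 0.0205 0.0305 0 0 0 0.0231"}}

```text
clock: 14.53
eef_pos: [0.5077, -0.051, 0.1878]
tool_rot: [0.035, 0.955, -0.011, 0.294]
ft_force: [1.2, -1.0, -1.2]
grip_width: 0.0222
grasp_force: 59.9
```

Emit:
{"api": "send_rows", "payload": {"steps": "-1 0.0205 0.0305 0 0 0 0.0231; -1 0.0205 0.0305 0 0 0 0.0231; -1 0.0205 0.0305 0 0 0 0.0231; -1 0.0205 0.0305 0 0 0 0.0231; -1 0.0205 0.0305 0 0 0 0.0231"}}

```text
clock: 14.95
eef_pos: [0.6099, 0.1026, 0.1869]
tool_rot: [-0.02, 0.956, 0.007, 0.293]
ft_force: [0.7, -0.4, -0.9]
grip_width: 0.0231
grasp_force: 59.9
```

Emit:
{"api": "send_rows", "payload": {"steps": "-1 0.0205 0.0305 -0.02 0 0 0.0231; -1 0.0205 0.03 -0.03 0 0 0; -1 0.01 0.01 -0.03 0 0 0; -1 0 0 -0.02 0 0 0; -1 0 0 0 0 0 0"}}

```text
clock: 15.37
eef_pos: [0.6535, 0.1675, 0.0831]
tool_rot: [-0.032, 0.957, 0.009, 0.288]
ft_force: [-2.5, -0.7, -1.7]
grip_width: 0.0225
grasp_force: 59.8
```

Emit:
{"api": "send_rows", "payload": {"steps": "-1 0 0 0 0 0 0; -1 0 0 0 0 0 0; -1 0 0 0 0 0 0; -1 0 0 0 0 0 0; -1 0 0 0 0 0 0"}}

```text
clock: 15.78
eef_pos: [0.6578, 0.1663, 0.0934]
tool_rot: [-0.03, 0.955, 0.01, 0.295]
ft_force: [-0.1, -1.2, -2.0]
grip_width: 0.0227
grasp_force: 59.8
```

```bash
python3 -c "
from k import *
o=get_obs();p=np.array(o['eef_pos']);M=R.from_quat(o['tool_rot']).as_matrix();z=M[:,2];print(o['clock'],p,'toolpitch',np.degrees(np.arctan2(-z[2],np.hypot(*z[:2]))),'yaw',np.degrees(np.arctan2(z[1],z[0])),'roll',M[2,1],o['ft_force'])
D=np.array([.998,.064,0]);E=np.array([-.064,.998,0])
for n in('scene','top'):
    c=snap(n);X=pts(c);a=(X-p)@D;b=(X-p)@E
    m=big((a>.03)&(a<.13)&(abs(b)<.025)&(X[...,2]>.04)&(X[...,2]<.15))
    q=np.c_[a[m],b[m],X[m][:,2]];k=np.polyfit(q[:,0],q[:,2],1);A=q[:,0].max()
    print(n,len(q),'tip a',A,'dz',np.polyval(k,A)-p[2],'b',np.percentile(q[:,1],[1,99]),'pitch',np.degrees(np.arctan(k[0])))
"
```

```text
15.7833 [0.65784157 0.16634877 0.09336669] toolpitch 55.67073099844903 yaw 3.700128195828215 roll 0.0014776751894693754 [-0.13197586 -1.18522546 -1.9672932 ]
scene 378 tip a 0.10387374309051693 dz -0.006548001222133559 b [-0.01552251  0.01602338] pitch 0.009418320586829308
top 207 tip a 0.10596494572952457 dz -0.009586664290398561 b [-0.01944266  0.01243211] pitch -1.868423523004835
```

Emit:
{"api": "send_rows", "payload": {"steps": "-1 0.0026 0.0035 -0.02 0 0 0; -1 0 0 -0.02 0 0 0; -1 0 0 -0.015 0 0 0; -1 0 0 -0.009 0 0 0; -1 0 0 -0.004 0 0 0"}}

```text
clock: 16.3
eef_pos: [0.6598, 0.1699, 0.0236]
tool_rot: [-0.03, 0.955, 0.009, 0.294]
ft_force: [-9.8, -1.2, 17.8]
grip_width: 0.0224
grasp_force: 62.5
```

Emit:
{"api": "send_rows", "payload": {"steps": "-1 0 0 0 0 0 0; -1 0 0 0 0 0 0; -1 0 0 0 0 0 0; -1 0 0 0 0 0 0; -1 0 0 0 0 0 0"}}

```text
clock: 16.72
eef_pos: [0.6597, 0.17, 0.0237]
tool_rot: [-0.03, 0.955, 0.01, 0.294]
ft_force: [-0.6, 0.8, 0.8]
grip_width: 0.0227
grasp_force: 60.1
```

Emit:
{"api": "send_rows", "payload": {"steps": "-0.3 0 0 0 0 0 0; 0 0 0 0 0 0 0; 0.3 0 0 0 0 0 0; 0.6 0 0 0 0 0 0; 0.6 0 0 0 0 0 0"}}

```text
clock: 17.13
eef_pos: [0.6594, 0.17, 0.0231]
tool_rot: [-0.03, 0.955, 0.01, 0.293]
ft_force: [-0.3, 0.2, 0.2]
grip_width: 0.0683
grasp_force: 0.0
```

Emit:
{"api": "send_rows", "payload": {"steps": "0.6 0 0 0.005 0 0 0; 0.6 0 0 0.015 0 0 0; 0.6 0 0 0.03 0 0 0; 0.6 -0.02 0 0.03 0 0 0; 0.6 -0.03 0 0.02 0 0 0"}}

```text
clock: 17.55
eef_pos: [0.613, 0.1707, 0.1279]
tool_rot: [-0.029, 0.954, 0.01, 0.297]
ft_force: [1.2, 0.5, 0.9]
grip_width: 0.0683
grasp_force: 0.0
```

Emit:
{"api": "send_rows", "payload": {"steps": "1 -0.03 0 0.02 0 0 0; 1 -0.03 0 0.02 0 0 0; 1 -0.03 0 0.02 0 0 0; 1 -0.03 0 0.02 0 0 0; 1 0 0 0 0 0 0"}}

```text
clock: 17.97
eef_pos: [0.4869, 0.1704, 0.2073]
tool_rot: [-0.031, 0.955, 0.011, 0.296]
ft_force: [-0.2, -0.4, -0.1]
grip_width: 0.0854
grasp_force: 0.0
```

Emit:
{"api": "send_rows", "payload": {"steps": "1 0 0 0 0 0 0; 1 0 0 0 0 0 0; 1 0 0 0 0 0 0; 1 0 0 0 0 0 0; 1 0 0 0 0 0 0"}}

```text
clock: 18.38
eef_pos: [0.4896, 0.1696, 0.2018]
tool_rot: [-0.03, 0.956, 0.009, 0.292]
ft_force: [0.0, 0.0, 0.3]
grip_width: 0.0854
grasp_force: 0.0
```

```bash
python3 -c "
from k import *
st();lid()
c=snap('wrist');s=np.load('scene.npz')
X=pts(c);f=c['frame'].astype(int)
hs=big((f.sum(2)<200)&(X[...,2]>.028)&(X[...,2]<.045)&(abs(X[...,1]-.168)<.03)&(abs(X[...,0]-.61)<.08))
v,u=np.nonzero(hs);q=np.array([ray(c,a,b,.036) for a,b in zip(u,v)]);print(len(q),cv2.minAreaRect(q[:,:2].astype(np.float32)),np.percentile(X[hs][:,2],[5,50,95]))
save(dict(frame=np.hstack([cv2.resize(s['frame'][150:390,190:510],(440,330)),cv2.resize(c['frame'][:,160:480],(220,330))])),'pics/f1.png')
"
```

```text
t 18.38 TCP a,b,z mm [-94.2 371.6 201.8] pitch 1.49 yaw err 12.99 tip a,z [  8.5 190.1] F [0.  0.  0.3] T [-0.03  0.51 -0.  ] j [ 0.46 -0.07 -0.61  0.48 -0.22  0.34]
scene 488 lid deg [100.7 102.1 102.6]
top 536 lid deg [ 94.3  98.3 100.1]
1797 ((0.6078581809997559, 0.1675976663827896), (0.11282502114772797, 0.023429831489920616), 3.629148244857788) [0.03167947 0.03569911 0.03668157]
```

View pics/f1.png

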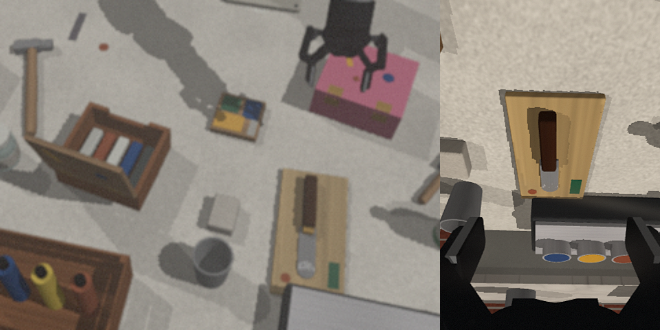

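The picture shows the box fully open (100,160), the knife lying flat on its board (308,225; wrist view 547,150), and everything else in place. In the last push the force rose to 19 N with almost no movement, so the lid is against its stop.

```bash
python3 -c "
from workcell import *
print(job_done())"
```

```text
the job is handed in; nothing more can be done
None
```

The lid was prised up with the palette knife and swung fully open against its stop, the knife is back flat on its board and released, and the job was handed in at about 18.5 s.

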